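Turn a circuit carrier over on the turn-over block

TASK

Turn the flat circuit carrier over for inspection of its back, without picking it up or pinching it, working only with shut fingertips: push it slowly along the high deck of the turn-over block until its front edge drops into the well, then push its raised rear edge forward, against the edge of the landing, until it flips over and lies flat, plain back up, on the lower landing. Then push it gently along the landing until its edge lies fully home and square against the stop bar. Leave the other things on the bench where they are.

Things in the scene. Friction and masses are not known exactly. Their poses are not given: they have to be found in the camera images.
- turn_block: Heavy fixed fixture, 310 x 112 mm, black plastic steps on an aluminium base. Origin: centre of its underside, on the bench; its x axis is the push direction, y across, z up. Along x: high deck from -151 to -23 mm, open well from -23 to +35 mm (floor 4 mm above the bench), low landing from +35 mm to the stop bar at +133 mm. Deck rails: 86 mm between them, top 49 mm above the bench.
- deck_end (a point): Line of the deck's top edge over the well (block x = -23 mm, y = 0, 44 mm above the bench); a finger notch 40 mm wide cuts 25 mm into the deck here, down to the floor. When its middle passes this edge the carrier tips front first into the well and leans here. Side cheeks (top 50 mm) narrow from 86 mm apart at block x = -56 to 66 mm at +6, end at +39.
- landing_edge (a point): Middle of the landing's top edge over the well (block x = +35 mm, 18 mm above the bench): a wall 14 mm high at the far side of the well. The leaning carrier's rear edge stands above the deck; pushed forward just above deck height, the carrier braces on this wall, stands up and topples. It then overhangs this edge by about 25 mm; the finger notch leaves some 60 mm behind it for a fingertip.
- stop_face (a point): Middle of the stop bar's face at landing height (block x = +133 mm, 18 mm above the bench). The bar is 88 mm wide, its top 31 mm above the bench. With the carrier home its middle lies 40 mm short of this face. Landing rails: 76 mm between them, top 24 mm above the bench.
- carrier: Loose flat aluminium frame 80 (x) x 60 (y) x 9 (z) mm, about 90 g, smooth and slippery (friction about 0.35), with a white ceramic circuit sunk inside a rim on one side and a plain back with a copper pad on the other. Origin: centre of the plain back. z points out of the circuit side: up at the start, down at the end. x points along the push at the start. Starts on the deck, slightly askew.
- carrier_lead (a point): Middle of the carrier's front edge on its plain back side, 40 mm along its x axis from its origin: the edge that drops into the well first.
- tweezers_black: Black tweezers, 12 x 126 x 9 mm, lying beside the block. A bystander; origin at the centre of its underside.
- tweezers_a: Steel tweezers, 12 x 123 x 9 mm, lying beside the block. A bystander; origin at the centre of its underside.
- probe_pen: Black pen-shaped probe, 10 x 87 x 11 mm, lying beside the block. A bystander; origin at the centre of its underside.
- driver_b: Small screwdriver with a blue handle, 12 x 144 x 12 mm, lying beside the block. A bystander; origin at the centre of its underside.
- marker: White marker pen with a cap, 16 x 130 x 16 mm, lying beside the block. A bystander; origin at the centre of its underside.
- vial_a: Small capped vial, 22 mm across, 45 mm high, standing beside the block. A bystander; origin at the centre of its underside.

How it is judged:
On the way, in this order (a step that is already met when the one before it is completed fails the run):
1. the carrier has tipped over the deck's end: front edge down in the well, rear edge raised (angle between carrier's own z axis and vertical between 0.3 and 2.2 rad and z of carrier_lead in the frame of turn_block below 0.018 m and x of carrier_lead in the frame of turn_block below 0.04 m), for 0.05 s.
2. the carrier has flipped over and lies plain back up on the landing (angle between carrier's own z axis and vertical above 3.02 rad and x of carrier in the frame of turn_block above 0.037 m and z of carrier in the frame of turn_block below 0.031 m), for 0.2 s.
At the end, for the whole second after the job is handed in: The carrier lies flat (within 5 degrees) with its plain back up on the landing, its edge against the stop bar (within 4 mm, square within 4 degrees), at rest (angle between carrier's own z axis and vertical above 3.05 rad and x of carrier in the frame of turn_block between 0.089 and 0.097 m and angle between the x axis of carrier and the x axis of turn_block, either way round below 0.07 rad and z of carrier in the frame of turn_block between 0.024 and 0.03 m and linear speed of carrier below 0.02 m/s); the robot touches nothing.
It fails at once if the carrier was lifted instead of being tipped in place (z of carrier in the frame of turn_block above 0.068 m).
It fails at once if the carrier was squeezed or pushed hard (over 35 N) (contact force between the fingers and carrier above 35 N).
It fails at once if a bystander was displaced by more than 30 mm (distance of any of tweezers_black, tweezers_a, probe_pen, driver_b, marker, vial_a from where it was at the start of the episode above 0.03 m).
It also fails if it takes over 48 s, if anything falls off the work surface, if the arm or the gripper's body presses on something with over 40 N, if the wrist force passes 120 N, or if a joint passes its speed limit or range.

ROBOT

A 6-joint arm with a two-finger parallel gripper is mounted at the origin on a cart in front of the work surface, level with it; the furniture and walls round the work are solid. World frame = base frame: x ahead of the robot, y to its left, z up, the work surface at z = 0. Lengths are in m, angles in rad, forces in N, time in s.
With the tool pointing down it reaches from about 0.25 to 0.775 m from the base axis. Payload 4 kg.
Tool frame: the origin (TCP) lies at the very end of the fingers, on their centre line; the grasp point (between the pads) lies 19 mm behind it; z points along the fingers, y is the line along which they close (so a half turn about z gives the same grasp; the last joint's range is limited). The gripper opens to 94 mm and grips with 3 to 60 N. Pads are 16 mm wide; open, the fingers measure 119 mm over their backs; the gripper's body (75 mm by 177 mm) begins 78 mm behind the grasp point.
Start: joints at [-1.249, 0.087, 1.371, -0, 1.684, -0.103], TCP at [0.227, -0.501, 0.206] pointing down, gripper open.
Joint ranges: [-3.1, 3.1], [-0.76, 2.03], [0.27, 2.55], [-1.08, 4.22], [0.17, 2.65], [-2.57, 2.57]. Speed limits (rad/s): [2.79, 2.79, 3.14, 3.14, 3.14, 3.14].

INTERFACE

Orientations are given as [roll, pitch, yaw] about the fixed x, y, z axes, in that order (R = Rz(yaw) Ry(pitch) Rx(roll)).
In Python, from bench import robot, vision gives the robot as it stands.
- The arm moves only by the shell command python3 -m crank 'ROWS'. ROWS is JSON, a list of rows, each a list of 3 entries, a list of its own where there are three numbers: the closure, from 0 (fully open) to 1 (shut), then the shift along the tool's x, y, z in m, then the turn, a rotation vector about the tool's x, y, z in degrees. A call has 1 to 8 rows; each row shifts and turns the commanded pose from where the row before left it, along the tool's axes as they then stand; what a row does not reach is not made up. A row lasts 1/10 s, in which the tool goes at most 50 mm and 8.59 degrees, less where a joint would pass 70% of its speed; a pose out of reach is approached as far as the arm can. A call with a gripper value outside its range is refused whole. The fingers move at their own pace and stop on an object; the grip force is fixed at half the most. Time passes only in rows, so rows that do not move let the fingers close. It gives the time, the measured TCP pose, the force, the opening and the grip force at its end, in the units of the state.
- robot.get_obs(): the state, without advancing time (a new reading comes with each control period).
- vision.snapshot(name): name is "scene" or "top" or "wrist"; returns a dict with "color" (480x640x3 uint8, red, green, blue), "z_map" (480x640 float32, m along the optical axis (not along the pixel's ray), 0 where there is no reading), "fx", "fy", "cx", "cy" (pixels), "R" (3x3) and "t" (3): a world point X has camera coordinates R X + t. Camera axes: x right, y down, z forward; pixel columns grow to the right and rows downward; lengths in m; the calibration is good to about 2 mm. The wrist camera is an equidistant fisheye: a pixel r from the principal point sees the ray r / f radians off the axis. A picture is of the moment at which its call begins.
- robot.close_job(): hands the job in; it is judged then, once.
The state is a dict: "time": time; "joint_positions": joint angles; "qvel": joint speeds; "joint_torque": joint torques, N m; "tool_pos": TCP position; "ee_rot": TCP orientation; "wrist_force": force on the tool from outside, world axes, zero at the start; "wrist_torque": the same for the moment, N m; "width": finger opening in m; "finger_force": force on a finger pad.
Only numpy, scipy, OpenCV 4.12 (cv2) and the standard library are available. Lean on these libraries where they do the work, as an engineer would, in place of code of your own. Each camera call takes 0.05 s, during which the arm holds its last target. There are 200 camera calls.

## Working session

There is one attempt and no reset: what is moved stays moved. The work goes in short steps, Python scripts to look and compute and a shell command to move; the robot and the scene stay as the last step left them, time stands still between calls to the robot, and variables do not carry over. Pictures are saved under pics/ and viewed, at most 10 in all, crops included, and the job is handed in when it is done.

```bash
mkdir -p pics; ls; cat > h.py <<'E'
import numpy as np,cv2
from bench import robot,vision
def snap(n,f=None):
    s=vision.snapshot(n)
    if f: cv2.imwrite('pics/'+f,s['color'][:,:,::-1])
    return s
def pts(s):
    z=s['z_map'];v,u=np.indices(z.shape)
    c=np.stack([(u-s['cx'])/s['fx']*z,(v-s['cy'])/s['fy']*z,z],-1)
    return (c-np.array(s['t']))@np.array(s['R'])
def ray(s,u,v,h):
    R=np.array(s['R']);o=-R.T@np.array(s['t']);d=R.T@np.array([(u-s['cx'])/s['fx'],(v-s['cy'])/s['fy'],1])
    return o+d*(h-o[2])/d[2]
E
python3 - <<'E'
from h import *
s=snap('top','top1.png');t=snap('scene','sc1.png')
for k in (s,t): print(k['fx'],-np.array(k['R']).T@np.array(k['t']))
print(robot.get_obs())
P=pts(s)
np.set_printoptions(precision=3,suppress=True,linewidth=200)
# heights: points within deck height
for lo,hi in ((.040,.047),(.047,.056),(.015,.021),(.028,.034)):
    m=(P[...,2]>lo)&(P[...,2]<hi)&(s['z_map']>0)
    n,l,st,c=cv2.connectedComponentsWithStats(m.astype('uint8'))
    for i in range(1,n):
        if st[i,4]>150:
            q=P[l==i][:,:2].astype('float32'); print(lo,st[i],cv2.minAreaRect(q))
E
```

```text
pics
611.331927886295 [0.45156236 0.04111492 0.95281185]
567.2039500501139 [-0.31055786 -0.37253671  0.48158219]
{'time': 0.1, 'joint_positions': array([-1.24912156e+00,  8.78754586e-02,  1.37208949e+00,  1.02657929e-05,
        1.68363349e+00, -1.03113248e-01]), 'qvel': array([ 5.16929081e-04, -2.70998179e-04, -2.72697228e-03, -3.15244422e-05,
       -2.61539498e-04, -1.80837995e-04]), 'joint_torque': array([ 1.69767318e-03, -3.41253948e+01, -3.03299832e+01,  7.20144762e-02,
        3.04495264e-02, -8.41799420e-05]), 'tool_pos': array([ 0.2265026 , -0.50064258,  0.20443124]), 'ee_rot': array([-3.13959857e+00, -2.16605482e-04,  4.24788942e-01]), 'wrist_force': array([ 0.34045126,  0.30901414, -0.35776772]), 'wrist_torque': array([ 0.03177055, -0.02065025, -0.03394166]), 'finger_force': 0.0, 'width': 0.09410830386066965}
0.04 [ 234  178  104   85 2233] ((0.5848537683486938, 0.11926896870136261), (0.13917700946331024, 0.09930229932069778), 72.69537353515625)
0.04 [391 317  15  15 156] ((0.43279340863227844, -0.0508713535964489), (0.019854962825775146, 0.019882064312696457), 59.55045700
[... 681 characters left out ...]
314453125)
0.015 [ 386   33   54   84 1797] ((0.8260825276374817, -0.070423424243927), (0.1410520374774933, 0.07601955533027649), 10.320850372314453)
0.015 [ 349  216   88   84 3449] ((0.5342090725898743, -0.04430154711008072), (0.11152367293834686, 0.10000860691070557), 72.8800277709961)
0.028 [ 236   75  118   49 2670] ((0.7741163969039917, 0.11281003803014755), (0.06879933923482895, 0.18134847283363342), 5.62883186340332)
0.028 [491  96  19  19 202] ((0.7712909579277039, -0.20569415390491486), (0.027726415544748306, 0.026971790939569473), 69.6539535522461)
0.028 [412 238  26  57 476] ((0.5196380019187927, -0.0913512259721756), (0.013409068807959557, 0.08780540525913239), 72.5171890258789)
```

View pics/top1.png

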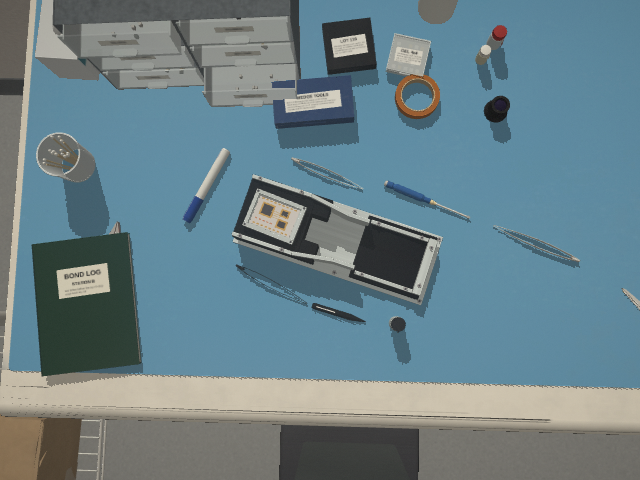

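View pics/sc1.png

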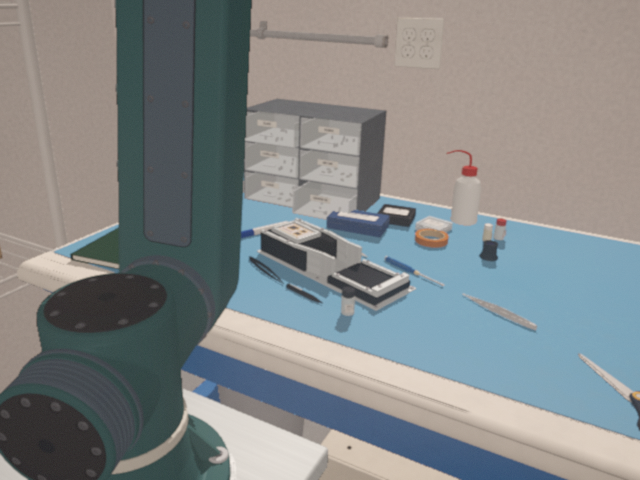

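The top view shows the deck with the carrier at about (275,215), the well at (338,235), the landing at (395,255) and the stop bar at (425,266). The scene view shows the way in from behind and above is clear. From depth, the block is at about (0.561, 0.042) with yaw -107.3°, which agrees between the stop bar and the rails. The carrier is at block x ≈ -0.098, y ≈ -0.002, about 2.3° askew.

```bash
python3 -m crank '[[1,[0,0,0],[0,0,-8.07]],[1,[0,0,0],[0,0,-8.07]],[1,[0,0,0],[0,0,-8.07]],[1,[0,0,0],[0,0,-8.07]],[1,[0,0,0],[0,0,-8.07]],[1,[0,0,0],[0,0,-8.07]]]'
python3 -m crank '[[1,[0.0489,0.0097,0],[0,0,0]],[1,[0.0489,0.0097,0],[0,0,0]],[1,[0.0489,0.0097,0],[0,0,0]],[1,[0.0489,0.0097,0],[0,0,0]],[1,[0.0489,0.0097,0],[0,0,0]],[1,[0.0489,0.0097,0],[0,0,0]],[1,[0.0489,0.0097,0],[0,0,0]],[1,[0.0489,0.0097,0],[0,0,0]]]'
python3 -m crank '[[1,[0.0489,0.0097,0],[0,0,0]],[1,[0.0489,0.0097,0],[0,0,0]],[1,[0.0489,0.0097,0],[0,0,0]],[1,[0.0489,0.0097,0],[0,0,0]],[1,[0.0489,0.0097,0],[0,0,0]],[1,[0.0489,0.0097,0],[0,0,0]],[1,[0.0489,0.0097,0],[0,0,0]],[1,[0,0,0],[0,0,0]]]'
cat >> h.py <<'E'
O=np.array([.561,.0417]);A=np.deg2rad(-107.3);BX=np.array([np.cos(A),np.sin(A)]);BY=np.array([-BX[1],BX[0]])
def blk(p): d=np.asarray(p)[...,:2]-O; return np.stack([d@BX,d@BY,np.asarray(p)[...,2]],-1)
def st():
    o=robot.get_obs();print('t',o['time'],'blk',blk(o['tool_pos']).round(4),'rot',o['ee_rot'].round(4),'F',o['wrist_force'].round(1),'w',round(o['width'],4))
def prof(f=None):
    s=snap('top',f);P=pts(s);b=blk(P);m=(s['z_map']>0)&(abs(b[...,0])<.16)&(abs(b[...,1])<.03)
    q=b[m]
    for x in np.arange(-.15,.15,.008):
        k=q[(q[:,0]>=x)&(q[:,0]<x+.008)]
        if len(k): print('%.3f:%.3f'%(x+.004,np.median(k[:,2])),end=' ')
    print();return s,b
E
python3 -c "
from h import *
st()
s,b=prof()"
```

```text
time: 0.7
tool_pos: [0.2266, -0.5008, 0.2048]
ee_rot: [-3.141, -0.001, 1.276]
wrist_force: [0.4, -0.5, 0.0]
width: 0.0493
finger_force: 0.0
time: 1.5
tool_pos: [0.417, -0.1485, 0.2052]
ee_rot: [-3.142, 0.0, 1.27]
wrist_force: [0.5, -0.9, -0.2]
width: 0.0004
finger_force: 0.0
time: 2.3
tool_pos: [0.5838, 0.1614, 0.2025]
ee_rot: [-3.138, -0.0, 1.276]
wrist_force: [-0.2, -0.1, -0.5]
width: 0.0005
finger_force: 0.0
t 2.3 blk [-0.121  -0.0138  0.2025] rot [-3.1378e+00 -3.0000e-04  1.2763e+00] F [-0.2 -0.1 -0.5] w 0.0005
-0.146:0.590 -0.138:0.590 -0.130:0.590 -0.122:0.590 -0.114:0.590 -0.106:0.589 -0.098:0.589 -0.090:0.587 -0.082:0.587 -0.074:0.590 -0.066:0.590 -0.058:0.575 -0.050:0.529 -0.042:0.005 -0.034:0.005 -0.026:0.005 -0.018:0.004 -0.010:0.004 -0.002:0.004 0.006:0.004 0.014:0.003 0.022:0.003 0.030:0.004 0.038:0.017 0.046:0.018 0.054:0.018 0.062:0.018 0.070:0.018 0.078:0.017 0.086:0.018 0.094:0.018 0.102:0.018 0.110:0.018 0.118:0.017 0.126:0.018 0.134:0.028 0.142:0.031 0.150:0.004
```

```bash
python3 -m crank '[[1,[0.046,0.012,0],[0,0,0]],[1,[0,0,0.04],[0,0,0]],[1,[0,0,0.04],[0,0,0]],[1,[0,0,0.04],[0,0,0]],[1,[0,0,0.0345],[0,0,0]],[1,[0,0,0],[0,0,0]],[1,[0,0,0],[0,0,0]]]'
python3 -c "
from h import *
st()
snap('scene','sc2.png')"
```

```text
time: 3.05
tool_pos: [0.6076, 0.1954, 0.0513]
ee_rot: [-3.141, 0.001, 1.269]
wrist_force: [-0.3, -0.4, 0.7]
width: 0.0004
finger_force: 0.0
t 3.05 blk [-0.1606 -0.0012  0.0513] rot [-3.1407e+00  1.5000e-03  1.2688e+00] F [-0.3 -0.4  0.7] w 0.0004
```

View pics/sc2.png

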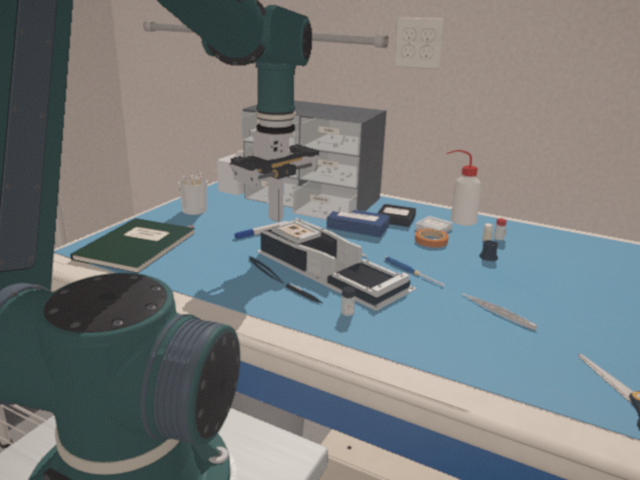

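The shut fingers stand behind the carrier at about (277,215) and are still clear of it. I'll lower 4 mm and push slowly.

```bash
python3 -m crank '[[1,[0,0,0.0038],[0,0,0]],[1,[-0.005,0,0],[0,0,0]],[1,[-0.005,0,0],[0,0,0]],[1,[-0.004,0,0],[0,0,0]],[1,[-0.003,0,0],[0,0,0]],[1,[-0.003,0,0],[0,0,0]],[1,[-0.003,0,0],[0,0,0]],[1,[-0.003,0,0],[0,0,0]]]'
python3 -m crank '[[1,[-0.003,0,0],[0,0,0]],[1,[-0.003,0,0],[0,0,0]],[1,[-0.003,0,0],[0,0,0]],[1,[-0.003,0,0],[0,0,0]],[1,[-0.003,0,0],[0,0,0]],[1,[-0.003,0,0],[0,0,0]],[1,[-0.003,0,0],[0,0,0]],[1,[-0.003,0,0],[0,0,0]]]'
cat >> h.py <<'E'
def front():
    s,b=prof();m=(s['z_map']>0)&(abs(b[...,2]-.0515)<.0035)&(b[...,0]>-.15)&(b[...,0]<.08)&(abs(b[...,1])<.03)
    q=b[m]
    for y in np.arange(-.03,.03,.01):
        k=q[(q[:,1]>=y)&(q[:,1]<y+.01)]
        if len(k): print('y%.3f front %.4f'%(y+.005,k[:,0].max()),end=' ')
    print(len(q), cv2.minAreaRect(q[:,:2].astype('float32')) if len(q)>9 else '')
E
python3 -c "
from h import *
st();front()"
```

```text
time: 3.9
tool_pos: [0.6004, 0.1716, 0.0472]
ee_rot: [3.142, 0.0, 1.27]
wrist_force: [0.2, 0.5, 0.2]
width: 0.0004
finger_force: 0.2
time: 4.7
tool_pos: [0.5932, 0.1486, 0.0471]
ee_rot: [3.142, 0.0, 1.27]
wrist_force: [-0.4, 0.3, 0.4]
width: 0.0002
finger_force: 0.1
t 4.7 blk [-0.1117 -0.001   0.0471] rot [3.1415e+00 1.0000e-04 1.2699e+00] F [-0.4  0.3  0.4] w 0.0002
-0.146:0.434 -0.138:0.434 -0.130:0.434 -0.122:0.434 -0.114:0.434 -0.106:0.434 -0.098:0.433 -0.090:0.429 -0.082:0.421 -0.074:0.429 -0.066:0.429 -0.058:0.441 -0.050:0.427 -0.042:0.400 -0.034:0.051 -0.026:0.051 -0.018:0.003 -0.010:0.003 -0.002:0.003 0.006:0.004 0.014:0.003 0.022:0.003 0.030:0.004 0.038:0.017 0.046:0.017 0.054:0.018 0.062:0.018 0.070:0.017 0.078:0.018 0.086:0.018 0.094:0.017 0.102:0.018 0.110:0.017 0.118:0.017 0.126:0.017 0.134:0.028 0.142:0.030 0.150:0.004 
y-0.025 front -0.0222 y-0.015 front -0.0223 y-0.005 front -0.0223 y0.005 front -0.0221 y0.015 front -0.0223 y0.025 front -0.0221 1119 ((-0.060304876416921616, 6.286799907684326e-05), (0.05978378280997276, 0.07633480429649353), 89.76072692871094)
```

```bash
python3 -m crank '[[1,[-0.003,0,0],[0,0,0]],[1,[-0.003,0,0],[0,0,0]],[1,[-0.003,0,0],[0,0,0]],[1,[-0.003,0,0],[0,0,0]],[1,[-0.003,0,0],[0,0,0]],[1,[-0.003,0,0],[0,0,0]],[1,[-0.003,0,0],[0,0,0]],[1,[-0.003,0,0],[0,0,0]]]' | tail -6
python3 -m crank '[[1,[-0.003,0,0],[0,0,0]],[1,[-0.003,0,0],[0,0,0]],[1,[-0.003,0,0],[0,0,0]],[1,[-0.003,0,0],[0,0,0]],[1,[-0.003,0,0],[0,0,0]],[1,[-0.002,0,0],[0,0,0]],[1,[0,0,0],[0,0,0]],[1,[0,0,0],[0,0,0]]]'
python3 -c "
from h import *
st();front()"
```

```text
time: 5.55
tool_pos: [0.5861, 0.1257, 0.0472]
ee_rot: [3.142, 0.0, 1.27]
wrist_force: [1.2, -0.0, 0.4]
width: 0.0
finger_force: 0.1
time: 6.35
tool_pos: [0.5812, 0.1096, 0.0472]
ee_rot: [3.142, 0.0, 1.27]
wrist_force: [-1.1, 0.1, -1.1]
width: 0.0007
finger_force: 0.0
t 6.35 blk [-0.0709 -0.001   0.0472] rot [3.1415e+00 2.0000e-04 1.2698e+00] F [-1.1  0.1 -1.1] w 0.0007
-0.146:0.043 -0.138:0.044 -0.130:0.430 -0.122:0.436 -0.114:0.438 -0.106:0.434 -0.098:0.434 -0.090:0.434 -0.082:0.434 -0.074:0.434 -0.066:0.434 -0.058:0.434 -0.050:0.431 -0.042:0.418 -0.034:0.426 -0.026:0.439 -0.018:0.443 -0.010:0.444 -0.002:0.044 0.006:0.034 0.014:0.030 0.022:0.004 0.030:0.004 0.038:0.017 0.046:0.018 0.054:0.018 0.062:0.018 0.070:0.018 0.078:0.018 0.086:0.018 0.094:0.018 0.102:0.017 0.110:0.018 0.118:0.018 0.126:0.018 0.134:0.028 0.142:0.031 0.150:0.004 
y-0.025 front -0.1373 y0.015 front -0.0142 y0.025 front -0.0085 30 ((-0.07391350716352463, 0.0026084668934345245), (0.1391419619321823, 0.018773192539811134), 17.75538444519043)
```

```bash
python3 -c "
from h import *
s=snap('scene');c=s['color'][190:310,230:430,::-1];cv2.imwrite('pics/sc3.png',cv2.resize(c,None,fx=4,fy=4,interpolation=2))"
```

```text
(no output)
```

View pics/sc3.png

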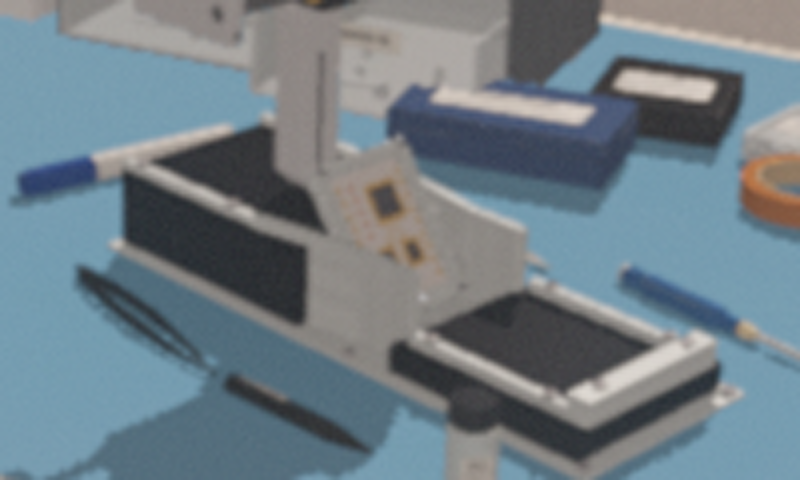

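The carrier leans at about (385,220) in the crop, with its front down in the well and its rear edge up against the finger. I'll keep pushing just above deck height.

```bash
python3 -m crank '[[1,[-0.003,0,0],[0,0,0]],[1,[-0.003,0,0],[0,0,0]],[1,[-0.003,0,0],[0,0,0]],[1,[-0.003,0,0],[0,0,0]],[1,[-0.003,0,0],[0,0,0]],[1,[-0.003,0,0],[0,0,0]],[1,[-0.003,0,0],[0,0,0]],[1,[-0.003,0,0],[0,0,0]]]'
python3 -c "
from h import *
st();prof()"
python3 -m crank '[[1,[-0.003,0,0],[0,0,0]],[1,[-0.003,0,0],[0,0,0]],[1,[-0.003,0,0],[0,0,0]],[1,[-0.003,0,0],[0,0,0]],[1,[-0.003,0,0],[0,0,0]],[1,[-0.003,0,0],[0,0,0]],[1,[-0.003,0,0],[0,0,0]],[1,[-0.003,0,0],[0,0,0]]]'
python3 -c "
from h import *
st();prof()
s=snap('scene');c=s['color'][190:310,230:430,::-1];cv2.imwrite('pics/sc4.png',cv2.resize(c,None,fx=4,fy=4,interpolation=2))"
```

```text
time: 7.25
tool_pos: [0.5741, 0.0866, 0.0472]
ee_rot: [3.141, -0.0, 1.27]
wrist_force: [0.1, -0.3, 0.4]
width: 0.0005
finger_force: 0.1
t 7.25 blk [-0.0468 -0.0009  0.0472] rot [ 3.1414e+00 -2.0000e-04  1.2698e+00] F [ 0.1 -0.3  0.4] w 0.0005
-0.130:0.044 -0.122:0.043 -0.114:0.044 -0.106:0.429 -0.098:0.436 -0.090:0.439 -0.082:0.434 -0.074:0.434 -0.066:0.434 -0.058:0.434 -0.050:0.434 -0.042:0.434 -0.034:0.434 -0.026:0.432 -0.018:0.422 -0.010:0.424 -0.002:0.438 0.006:0.443 0.014:0.445 0.022:0.446 0.030:0.003 0.038:0.017 0.046:0.017 0.054:0.018 0.062:0.017 0.070:0.018 0.078:0.018 0.086:0.018 0.094:0.018 0.102:0.018 0.110:0.017 0.118:0.018 0.126:0.018 0.134:0.029 0.142:0.030 0.150:0.004 
time: 8.1
tool_pos: [0.5668, 0.0636, 0.0471]
ee_rot: [-3.142, 0.0, 1.27]
wrist_force: [0.1, 0.2, -0.3]
width: 0.0003
finger_force: 0.0
t 8.1 blk [-0.0227 -0.001   0.0471] rot [-3.1416e+00  1.0000e-04  1.2698e+00] F [ 0.1  0.2 -0.3] w 0.0003
-0.146:0.043 -0.138:0.044 -0.098:0.042 -0.090:0.044 -0.082:0.428 -0.074:0.436 -0.066:0.439 -0.058:0.434 -0.050:0.434 -0.042:0.434 -0.034:0.434 -0.026:0.434 -0.018:0.434 -0.010:0.434 -0.002:0.432 0.006:0.429 0.014:0.424 0.022:0.428 0.030:0.442 0.038:0.445 0.046:0.447 0.062:0.017 0.070:0.018 0.078:0.017 0.086:0.018 0.094:0.017 0.102:0.017 0.110:0.018 0.118:0.018 0.126:0.018 0.134:0.028 0.142:0.031 0.150:0.004
```

View pics/sc4.png

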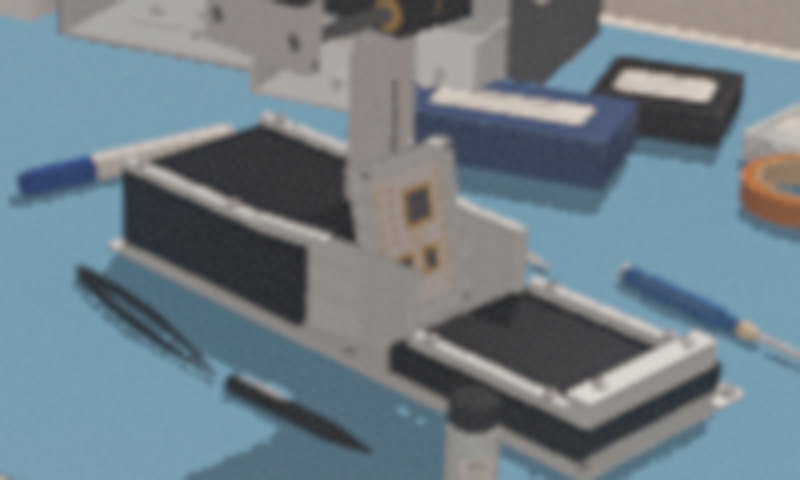

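The carrier now stands steeply at about (410,225) in the crop, with the finger behind it. I'll continue.

```bash
python3 -m crank '[[1,[-0.003,0,0],[0,0,0]],[1,[-0.003,0,0],[0,0,0]],[1,[-0.003,0,0],[0,0,0]],[1,[-0.003,0,0],[0,0,0]],[1,[-0.003,0,0],[0,0,0]],[1,[-0.003,0,0],[0,0,0]],[1,[-0.003,0,0],[0,0,0]],[1,[-0.003,0,0],[0,0,0]]]'
python3 -m crank '[[1,[-0.003,0,0],[0,0,0]],[1,[-0.003,0,0],[0,0,0]],[1,[-0.003,0,0],[0,0,0]],[1,[-0.003,0,0],[0,0,0]]]'
python3 -c "
from h import *
st();prof()
s=snap('scene');c=s['color'][190:310,230:430,::-1];cv2.imwrite('pics/sc5.png',cv2.resize(c,None,fx=4,fy=4,interpolation=2))"
```

```text
time: 9.0
tool_pos: [0.5598, 0.0407, 0.0472]
ee_rot: [3.141, 0.0, 1.27]
wrist_force: [0.0, -0.4, -0.2]
width: 0.0001
finger_force: 0.0
time: 9.4
tool_pos: [0.5562, 0.0293, 0.0472]
ee_rot: [3.142, 0.0, 1.27]
wrist_force: [-0.1, 0.1, 0.1]
width: 0.0003
finger_force: 0.0
t 9.4 blk [ 0.0133 -0.0009  0.0472] rot [3.1416e+00 1.0000e-04 1.2699e+00] F [-0.1  0.1  0.1] w 0.0003
-0.146:0.043 -0.138:0.044 -0.130:0.043 -0.122:0.043 -0.114:0.044 -0.106:0.044 -0.098:0.044 -0.090:0.043 -0.082:0.043 -0.050:0.425 -0.042:0.433 -0.034:0.439 -0.026:0.434 -0.018:0.434 -0.010:0.434 -0.002:0.434 0.006:0.434 0.014:0.434 0.022:0.434 0.030:0.433 0.038:0.433 0.046:0.432 0.054:0.429 0.062:0.440 0.070:0.442 0.078:0.027 0.086:0.026 0.094:0.019 0.118:0.018 0.126:0.017 0.134:0.029 0.142:0.031 0.150:0.003
```

View pics/sc5.png

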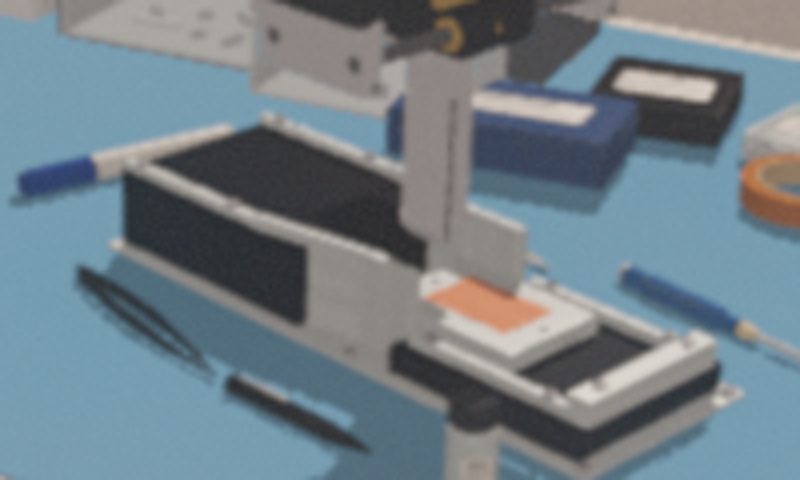

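The carrier has flipped: the copper pad is up at about (490,305) in the crop, and it lies flat on the landing with its front edge near block x 0.09. I'll back off into the notch, lower, and push it home.

```bash
python3 -m crank '[[1,[0.015,0,-0.005],[0,0,0]],[1,[0.015,0,0],[0,0,0]],[1,[0.014,0,0],[0,0,0]],[1,[0,0,0],[0,0,0]],[1,[0,0,0.015],[0,0,0]],[1,[0,0,0.015],[0,0,0]],[1,[0,0,0],[0,0,0]],[1,[0,0,0],[0,0,0]]]'
python3 -c "
from h import *
st();s,b=prof()
m=(s['z_map']>0)&(abs(b[...,2]-.027)<.003)&(b[...,0]>-.02)&(b[...,0]<.125)&(abs(b[...,1])<.036)
print(cv2.minAreaRect(b[m][:,:2].astype('float32')))"
```

```text
time: 10.3
tool_pos: [0.5681, 0.0711, 0.0206]
ee_rot: [-3.139, 0.001, 1.269]
wrist_force: [0.0, -0.2, 0.4]
width: 0.0003
finger_force: 0.0
t 10.3 blk [-0.0302 -0.0019  0.0206] rot [-3.1387e+00  1.1000e-03  1.2692e+00] F [ 0.  -0.2  0.4] w 0.0003
-0.146:0.044 -0.098:0.044 -0.090:0.401 -0.082:0.409 -0.074:0.412 -0.066:0.408 -0.058:0.407 -0.050:0.408 -0.042:0.407 -0.034:0.407 -0.026:0.407 -0.018:0.407 -0.010:0.406 -0.002:0.401 0.006:0.398 0.014:0.403 0.022:0.417 0.030:0.421 0.038:0.424 0.046:0.027 0.054:0.027 0.062:0.027 0.070:0.027 0.078:0.026 0.086:0.026 0.094:0.018 0.102:0.017 0.110:0.018 0.118:0.017 0.126:0.018 0.134:0.028 0.142:0.031 0.150:0.003 
((0.050297752022743225, -0.00035529956221580505), (0.060093287378549576, 0.07991765439510345), 89.99976348876953)
```

```bash
python3 -m crank '[[1,[-0.007,0.001,-0.001],[0,0,0]],[1,[-0.007,0,0],[0,0,0]],[1,[-0.007,0,0],[0,0,0]],[1,[-0.006,0,0],[0,0,0]],[1,[-0.003,0,0],[0,0,0]],[1,[-0.003,0,0],[0,0,0]],[1,[-0.003,0,0],[0,0,0]],[1,[-0.003,0,0],[0,0,0]]]'
python3 -m crank '[[1,[-0.003,0,0],[0,0,0]],[1,[-0.003,0,0],[0,0,0]],[1,[-0.003,0,0],[0,0,0]],[1,[-0.003,0,0],[0,0,0]],[1,[-0.003,0,0],[0,0,0]],[1,[-0.003,0,0],[0,0,0]],[1,[-0.003,0,0],[0,0,0]],[1,[-0.003,0,0],[0,0,0]]]'
python3 -m crank '[[1,[-0.003,0,0],[0,0,0]],[1,[-0.002,0,0],[0,0,0]],[1,[0,0,0],[0,0,0]],[1,[0,0,0],[0,0,0]]]'
cat >> h.py <<'E'
def land():
    st();s,b=prof()
    m=(s['z_map']>0)&(abs(b[...,2]-.027)<.0025)&(b[...,0]>0)&(b[...,0]<.15)&(abs(b[...,1])<.034)
    q=b[m];print(q[:,0].min(),q[:,0].max(),cv2.minAreaRect(q[q[:,0]<.131][:,:2].astype('float32')))
    return s
E
python3 -c "
from h import *
land()"
```

```text
time: 11.15
tool_pos: [0.5587, 0.0339, 0.0232]
ee_rot: [3.141, -0.0, 1.27]
wrist_force: [-0.5, 0.8, 0.4]
width: 0.0005
finger_force: 0.2
time: 11.95
tool_pos: [0.5515, 0.0108, 0.0231]
ee_rot: [-3.142, 0.0, 1.27]
wrist_force: [-0.0, -0.1, 0.3]
width: 0.0003
finger_force: 0.2
time: 12.35
tool_pos: [0.5501, 0.0062, 0.0231]
ee_rot: [-3.142, 0.0, 1.27]
wrist_force: [-0.1, 0.4, -0.0]
width: 0.0004
finger_force: 0.0
t 12.35 blk [0.0372 0.0001 0.0231] rot [-3.1416e+00  2.0000e-04  1.2698e+00] F [-0.1  0.4 -0. ] w 0.0004
-0.146:0.043 -0.138:0.043 -0.130:0.044 -0.122:0.043 -0.114:0.044 -0.106:0.044 -0.098:0.043 -0.090:0.043 -0.082:0.044 -0.074:0.043 -0.066:0.043 -0.058:0.044 -0.050:0.043 -0.042:0.043 -0.034:0.044 -0.026:0.401 -0.018:0.410 -0.010:0.415 -0.002:0.410 0.006:0.410 0.014:0.409 0.022:0.410 0.030:0.410 0.038:0.410 0.046:0.410 0.054:0.409 0.062:0.409 0.070:0.408 0.078:0.409 0.086:0.417 0.094:0.419 0.102:0.027 0.110:0.027 0.118:0.026 
0.070281246182007 0.1201471658338476 ((0.09523582458496094, -0.008221924304962158), (0.04436815530061722, 0.04986843094229698), 89.93933868408203)
```

```bash
python3 -m crank '[[1,[-0.0015,0,0],[0,0,0]],[1,[-0.0015,0,0],[0,0,0]],[1,[-0.0015,0,0],[0,0,0]],[1,[-0.001,0,0],[0,0,0]],[1,[0,0,0],[0,0,0]]]' 
python3 -m crank '[[1,[-0.001,0,0],[0,0,0]],[1,[0,0,0],[0,0,0]]]' | grep -E "pos|force"
python3 -m crank '[[1,[-0.0005,0,0],[0,0,0]],[1,[0,0,0],[0,0,0]]]' | grep -E "pos|force"
python3 -m crank '[[1,[-0.0005,0,0],[0,0,0]],[1,[0,0,0],[0,0,0]]]' | grep -E "pos|force"
python3 -c "
from h import *
st()"
```

```text
time: 12.9
tool_pos: [0.5484, 0.0008, 0.0232]
ee_rot: [3.142, 0.0, 1.27]
wrist_force: [-0.2, -0.0, 0.2]
width: 0.0004
finger_force: 0.0
tool_pos: [0.5482, -0.0, 0.0232]
wrist_force: [0.4, 0.0, -0.5]
finger_force: 0.0
tool_pos: [0.5481, -0.0002, 0.0232]
wrist_force: [0.6, -0.4, 0.4]
finger_force: 0.4
tool_pos: [0.5481, -0.0003, 0.0232]
wrist_force: [0.5, 3.1, -0.1]
finger_force: 1.4
t 13.5 blk [0.0439 0.0001 0.0232] rot [ 3.1414e+00 -1.2000e-03  1.2699e+00] F [ 0.5  3.1 -0.1] w 0.0001
```

The force rose to about 3 N at tip x = 0.044, as expected for home. I'll back off, rise and check.

```bash
python3 -m crank '[[1,[0.003,0,0],[0,0,0]],[1,[0.01,0,0],[0,0,0]],[1,[0.02,0,0],[0,0,0]],[1,[0,0,-0.04],[0,0,0]],[1,[0.04,0,-0.03],[0,0,0]],[1,[0.045,0,0],[0,0,0]],[1,[0.045,0,0],[0,0,0]],[1,[0,0,0],[0,0,0]]]' | head -2
python3 -c "
from h import *
s=land();cv2.imwrite('pics/t6.png',cv2.resize(s['color'][140:340,220:460,::-1],None,fx=3,fy=3,interpolation=2))"
```

```text
time: 14.3
tool_pos: [0.597, 0.1602, 0.0933]
t 14.3 blk [-0.1238 -0.0009  0.0933] rot [ 3.1409e+00 -2.2000e-03  1.2758e+00] F [-1.2 -0.1 -0.9] w 0.0003
-0.146:0.481 -0.138:0.481 -0.130:0.480 -0.122:0.480 -0.114:0.480 -0.106:0.479 -0.098:0.470 -0.090:0.470 -0.082:0.473 -0.074:0.485 -0.066:0.480 -0.058:0.465 -0.050:0.412 -0.042:0.006 -0.034:0.005 -0.026:0.005 -0.018:0.004 -0.010:0.003 -0.002:0.003 0.006:0.004 0.014:0.003 0.022:0.003 0.030:0.003 0.038:0.017 0.046:0.018 0.054:0.026 0.062:0.027 0.070:0.027 0.078:0.027 0.086:0.026 0.094:0.027 0.102:0.027 0.110:0.027 0.118:0.027 0.126:0.026 0.134:0.029 0.142:0.031 0.150:0.004 
0.0020052923984906117 0.14630873398272973 ((0.06646738201379776, 0.00119028240442276), (0.06327387690544128, 0.13071981072425842), 88.37934875488281)
```

View pics/t6.png

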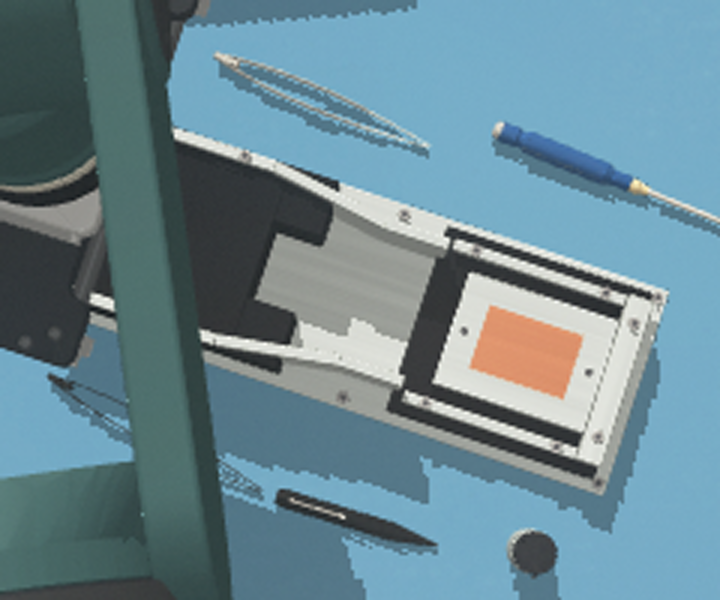

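The carrier lies copper pad up at about (525,350) in the crop, flat at 27 mm, and square against the stop bar near (610,375). The robot is clear of it, and the bystanders in view (both tweezers, probe, driver, vial) look unmoved. Handing in.

```bash
python3 -c "
from bench import robot
print(robot.close_job())"
```

```text
the job is handed in; nothing more can be done
None
```

The carrier is turned over, lying flat with its plain back up and square against the stop bar, and the job was handed in at about 14 s; the hand-in call returned no verdict.

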